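# Hold a throttle lever on its full-throttle stop

### The arm

A 6-joint arm with a two-finger parallel gripper is mounted at the origin on a cart in front of the work surface, level with it; the furniture and walls round the work are solid. World frame = base frame: x ahead of the robot, y to its left, z up, the work surface at z = 0. Lengths are in m, angles in rad, forces in N, time in s.
With the tool pointing down it reaches from about 0.25 to 0.725 m from the base axis. Payload 4 kg.
Tool frame: the origin (TCP) lies midway between the tips of the shut fingers; the grasp point (between the pads) lies bot.tcp_to_grasp behind it (bot.tcp_to_grasp is the distance from the TCP to the grasp point, in m); z points along the fingers, y is the line along which they close (so a half turn about z gives the same grasp; the last joint's range is limited). The gripper opens to 85 mm and grips with 20 to 120 N. Pads are 22 mm wide; open, the fingers measure 114 mm over their backs; the gripper's body (76 mm by 85 mm) begins 54 mm behind the grasp point. The pads swing forward as they close: fully open they stand 13 mm farther back than shut.
Start: joints at [1.317, 0.241, 0.005, 1.335, 0, 1.571], TCP at [0.126, 0.484, 0.231] pointing down, gripper open.
Joint ranges: [-2.72, 2.72], [-1.05, 1.87], [-1.09, 1.28], [-1.99, 2.15], [-1.42, 1.44], [-3.14, 3.14]. Speed limits (rad/s): [2.79, 2.79, 3.14, 3.14, 3.14, 3.14].

### API

Orientations are given as a unit quaternion [x, y, z, w].
In Python, from workcell import readout, camera, bot gives the robot as it stands. The module is installed in compiled form; this text tells all that it offers.
- The arm moves only by the tool jog_arm, never from a script. Its argument "motion" is a list of rows, each an object of numbers: "x", "y", "z": the shift along the tool's x, y, z in mm; "spin": the turn about the tool's z in degrees; "fingers": the closure, from -1 (fully open) to 1 (shut). A call has 1 to 8 rows; each row is the pose to reach, as a shift and turn from the pose commanded when the call began, along the tool's axes at that moment; what a row does not reach only later rows make up. A row lasts 1/8 s, in which the tool goes at most 62.5 mm and 10.7 degrees, less where a joint would pass 70% of its speed; a pose out of reach is approached as far as the arm can. A call with a gripper value outside its range is refused whole. The fingers move at their own pace and stop on an object; the grip force is fixed at half the most. Time passes only in rows, so rows that repeat a pose let the fingers close. It gives the time, the measured TCP pose, the force, the opening and the grip force at its end, in the units of the state.
- readout.get_obs(): the state, without advancing time (a new reading comes with each control period).
- camera(name): name is "side" or "top"; returns a dict with "pixels" (480x640x3 uint8, red, green, blue), "K" (3x3 intrinsics, pixels), "rvec" (rotation vector, rad) and "tvec" (3), from world to camera coordinates, as OpenCV has them. Camera axes: x right, y down, z forward; pixel columns grow to the right and rows downward; lengths in m; the calibration is good to about 2 mm. A picture is of the moment at which its call begins. There is no depth.
- bot.job_done(): hands the job in; it is judged then, once.
The state is a dict: "clock": time; "joint_pos": joint angles; "joint_vel": joint speeds; "tau": joint torques, N m; "eef_pos": TCP position; "tool_rot": TCP orientation; "ft_force": force on the tool from outside, world axes, zero at the start; "ft_torque": the same for the moment, N m; "grip_width": finger opening in m; "grasp_force": force on a finger pad.
Only numpy, scipy, OpenCV 4.12 (cv2) and the standard library are available. Lean on these libraries where they do the work, as an engineer would, in place of code of your own. Each camera call takes 0.05 s, during which the arm holds its last target. There are 200 camera calls.

### The job

The throttle body on the setting stand is to be checked at full throttle. Slide the clear guard above it fully back by its handle, then wind the throttle lever round by its upright stud, against its return spring, until it is hard against its full-throttle stop, and finish there: your program ends with the fingers still holding the lever on the stop and the guard still fully back. Leave the loose things on and around the stand where they are: the bush, the retainer, the plunger, the spanner and the tin.

Things in the scene. Friction and masses are not known exactly. Their poses are not given: they have to be found in the camera images.
- stand: Fixed stand: steel base plate 260 x 190 x 12 mm, origin at the centre of its underside. x is its long axis, pointing to the back (up to 0.5 rad to the right of straight ahead). Guard rails run along x at y = +86 and -86 mm (top at z = 130 mm, 160 mm clear between). The throttle body is in the front half at x = -55 mm. A low block (top z = 38 mm) is at the back.
- guard_slide (a joint): Travel of the guard along the stand's +x, m: 0 shut (in front, over the lever), 0.105 fully back on its end stop; starts 0 to 0.02, light friction (under 3 N), stays where left. The guard is a framed clear pane 110 mm (along x) by 156 mm, 118 to 124 mm above the bench.
- guard_handle (a point): Middle of the guard's bar handle: round dark steel bar 12 mm thick, 80 mm long along the stand's y, 150 mm above the bench and 26 mm above the pane, on two 10 mm posts 28 mm either side of the middle. At x = -70 mm in the stand's frame when shut; moves with the guard.
- throttle_spindle (a joint): Turn of the throttle lever about its upright spindle, rad: 0 at rest on the idle stop, 1.2 on the full-throttle stop; it grows anticlockwise as seen from above. A return spring always drives it back to 0: about 3.5 N at the stud to start it, about 9 N at the stop; let go, it snaps back.
- throttle_lever: Flat steel lever arm with its stud, 14 mm wide, 74 to 80 mm above the bench; origin on the spindle axis at its underside, x axis along the arm to the stud, z up. At rest the arm points to the stand's -x (towards the robot) turned 0.6 rad to the +y side; at full throttle, 0.6 rad to the -y side.
- lever_stud (a point): Top of the round upright steel stud at the end of the lever: 12 mm thick, 30 mm high, 45 mm from the spindle axis, top 110 mm above the bench. Its x axis points outward along the arm.
- lever_pivot (a point): The spindle axis on top of the throttle body, 74 mm above the bench, at x = -55 mm, y = 0 in the stand's frame.
- loose_bush: Bystander: steel bush, 27 mm across, 26 mm high, standing on the back half of the base plate; origin at its underside.
- loose_retainer: Bystander: round valve spring retainer, 32 mm across, 14 mm high, lying on the back of the base plate; origin at its underside.
- loose_spanner: Bystander: spanner 132 mm long, 26 mm wide, 8 mm high, lying on the bench along the right side of the stand; origin at its underside.
- paste_tin: Bystander: round tin 64 mm across, 42 mm high, in front of the intake manifold, to the robot's left; origin at its underside.
- loose_plunger: Bystander: steel plunger 17 mm across, 25 mm high, standing on the front left of the base plate; origin at its underside.

How it is judged:
By the outcome, as a careful person would: the job done as asked, in the order asked, and still so for the second after the job is handed in, while the arm keeps its last pose, push and grip.
It also fails if it takes over 58 s, if anything falls off the work surface, if the arm or the gripper's body presses on something with over 40 N, if the wrist force passes 120 N, or if a joint passes its speed limit or range.

## Working session

There is one attempt and no reset: what is moved stays moved. The work goes in short steps, Python scripts to look and compute and a tool call to move; the robot and the scene stay as the last step left them, time stands still between calls to the robot, and variables do not carry over. Pictures are saved under pics/ and viewed, at most 10 in all, crops included, and the job is handed in when it is done.

Besides the shell and the picture viewer there is one more tool, called as name(argument=value, ...) on one line, values as JSON. jog_arm: Moves the arm, as the interface text tells. Its arguments: {"type":"object","properties":{"motion":{"type":"array"}},"required":["motion"]}

```bash
mkdir -p pics
cat > h.py <<'E'
import numpy as np, cv2
from workcell import readout, camera, bot
def cam(n,f=None):
    c=camera(n)
    if f: cv2.imwrite('pics/'+f,cv2.cvtColor(c['pixels'],cv2.COLOR_RGB2BGR))
    R=cv2.Rodrigues(np.array(c['rvec'],float))[0]; return c,R,np.array(c['tvec'],float).ravel()
def ray(C,u,v,z):
    c,R,t=C; o=-R.T@t; d=R.T@np.linalg.inv(c['K'])@[u,v,1]
    return o+d*(z-o[2])/d[2]
def proj(C,P):
    c,R,t=C; p=np.array(c['K'])@(R@np.array(P)+t); return p[:2]/p[2]
E
python3 - <<'E'
from h import *
import pickle
for n in('top','side'):
    C=cam(n,n+'1.png'); print(n,-C[1].T@C[2],C[1][2],C[0]['K'][0]); pickle.dump(C,open(n+'1.pkl','wb'))
o=readout.get_obs();print(o, bot.tcp_to_grasp)
E
```

```text
top [ 0.46367228 -0.21647393  1.07725351] [ 0.0749082   0.00168649 -0.99718901] [527.42547825   0.         317.5224301 ]
side [ 0.08872665 -0.94031295  0.80908275] [ 0.38876837  0.66804419 -0.63448885] [576.12175736   0.         318.09455263]
{'clock': 0.1, 'joint_pos': array([1.31704285e+00, 2.41344568e-01, 3.89533996e-03, 1.33522001e+00,
       2.42731308e-05, 1.57085599e+00]), 'joint_vel': array([ 0.00215153, -0.00203719,  0.00285585, -0.00247724, -0.00082669,
        0.00087544]), 'tau': array([ 5.22384516e-05, -3.73138118e+01,  2.53009808e+01,  1.08355997e-02,
       -4.82785174e-05,  6.82610874e-06]), 'eef_pos': array([0.12537276, 0.48345204, 0.23051242]), 'tool_rot': array([ 1.26566153e-01,  9.91957727e-01, -9.27394144e-04, -1.30506957e-04]), 'ft_force': array([-0.68689811, -0.16398713,  0.2521403 ]), 'ft_torque': array([-0.00879617,  0.02117908, -0.02896428]), 'grasp_force': 0.0, 'grip_width': 0.08592381776431791} 0.0187
```

View pics/top1.png

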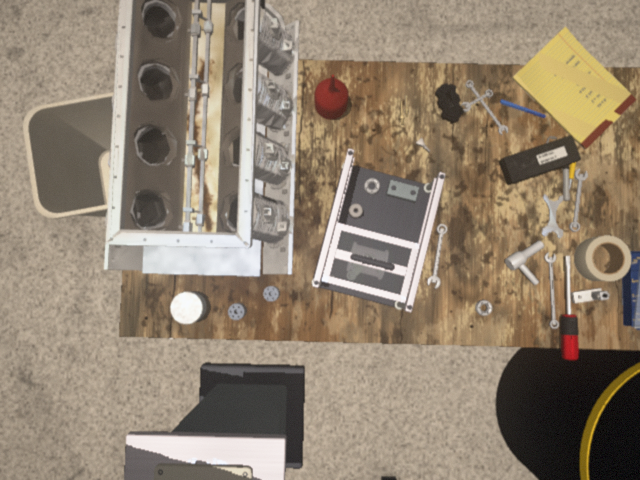

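View pics/side1.png

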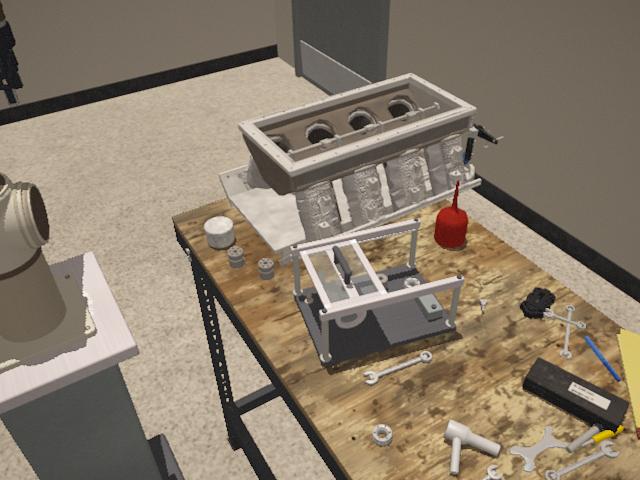

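The top view shows the stand's white rails (left (350,152) to (317,285), right (443,175) to (407,308)). The dark handle bar is at about (372,262), and the intake manifold stands to the left. I'll zoom in and measure the rails.

Run:
```python
from h import *
import pickle
C=pickle.load(open('top1.pkl','rb'))
im=C[0]['pixels'][140:320,300:460]
cv2.imwrite('pics/crop.png',cv2.resize(cv2.cvtColor(im,cv2.COLOR_RGB2BGR),None,fx=3.3,fy=3.3,interpolation=cv2.INTER_CUBIC))
w=(cv2.cvtColor(C[0]['pixels'],cv2.COLOR_RGB2HSV)); m=((w[...,2]>200)&(w[...,1]<45)).astype('uint8'); m[:145]=0;m[315:]=0;m[:,:305]=0;m[:,450:]=0
n,l,s,c=cv2.connectedComponentsWithStats(m)
k=1+s[1:,4].argmax(); print(s[k])
q=np.argwhere(l==k)[:,::-1].astype('float32')
r=cv2.minAreaRect(q); b=cv2.boxPoints(r); P=np.array([ray(C,u,v,.13) for u,v in b]); print(b,P)
print([np.linalg.norm(P[i]-P[i-1]) for i in range(4)])
print('handle',ray(C,372,262,.15))
```

```text
[ 312  153  124  150 2980]
[[310.65283 285.11914]
 [345.52332 152.6114 ]
 [437.4715  176.80832]
 [402.601   309.31604]] [[ 0.45483116 -0.20458714  0.13      ]
 [ 0.69719667 -0.26187339  0.13      ]
 [ 0.65675365 -0.42990149  0.13      ]
 [ 0.4159638  -0.3696653   0.13      ]]
[np.float64(0.16959207084630112), np.float64(0.2490436893594161), np.float64(0.1728267321868428), np.float64(0.24820988545624004)]
handle [ 0.49821312 -0.31157711  0.15      ]
```

View pics/crop.png

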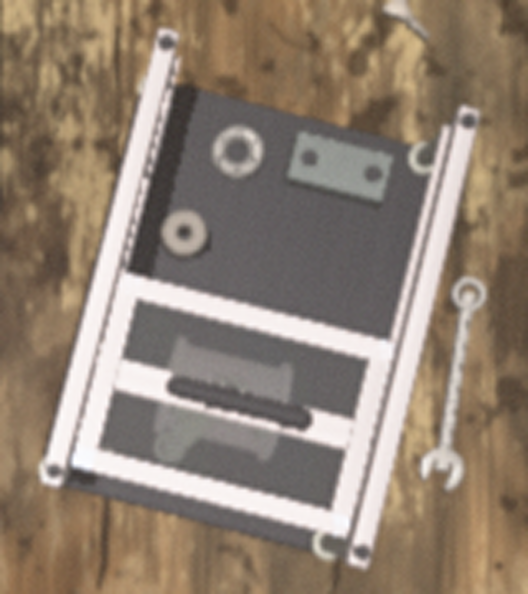

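```bash
cat >> h.py <<'E'
def frame():
    import pickle
    C=pickle.load(open('top1.pkl','rb'))
    f=lambda u,v,z: ray(C,300+u/3.3,140+v/3.3,z)
    S=np.array([f(167,41,.13),f(468,120,.13),f(53,470,.13),f(362,552,.13)])
    ctr=S.mean(0)[:2]; x=(S[0]+S[1]-S[2]-S[3])[:2]; L=np.linalg.norm(x)/2; x/=2*L; y=np.array([-x[1],x[0]])
    return C,f,S,ctr,x,y,L
E
python3 - <<'E'
from h import *
C,f,S,ctr,x,y,L=frame()
print('ctr',ctr,'yaw',np.arctan2(x[1],x[0]),'L',L,'W',np.linalg.norm(S[0]-S[1]),np.linalg.norm(S[2]-S[3]))
h=(f(176,385,.15)+f(304,416,.15))/2
loc=lambda p:((p[:2]-ctr)@x,(p[:2]-ctr)@y)
print('handle',h,loc(h),'bush',loc(f(184,232,.036)),'ret',loc(f(237,151,.024)))
for n,p in (('pivot',(-.055,0)),('handle0',(-.07,0)),('stud0',(-.055-.045*np.cos(.6),.045*np.sin(.6))),('stud1',(-.055-.045*np.cos(.6),-.045*np.sin(.6)))):
    print(n,ctr+p[0]*x+p[1]*y)
side=None
import pickle
D=pickle.load(open('side1.pkl','rb'))
print('handle in side',proj(D,h),'ends',[proj(D,np.r_[h[:2]+s*.04*y,.15]) for s in(-1,1)])
E
```

```text
ctr [ 0.55883304 -0.32633595] yaw -0.23222249919193988 L 0.2444434779394933 W 0.17139429935608952 0.17282205903283232
handle [ 0.49936846 -0.31281313  0.15      ] (np.float64(-0.06098054551938209), np.float64(-0.0005253996650260396)) bush (np.float64(0.035802716356960265), np.float64(0.046636527460396794)) ret (np.float64(0.09415158660084216), np.float64(0.02728471114356052))
pivot [ 0.50530939 -0.3136782 ]
handle0 [ 0.49071203 -0.31022609]
stud0 [ 0.47501386 -0.28040387]
stud1 [ 0.4633186  -0.32985761]
handle in side [341.37833271 260.95992283] ends [array([349.43648378, 275.7952299 ]), array([333.78459937, 246.97962327])]
```

jog_arm(motion=[{"x":-38,"y":-43,"spin":7},{"x":-76,"y":-86,"spin":14},{"x":-114,"y":-129,"spin":21},{"x":-152,"y":-172,"spin":28},{"x":-190,"y":-215,"spin":35},{"x":-228,"y":-258,"spin":42},{"x":-266,"y":-301,"spin":49},{"x":-285,"y":-322,"spin":55}])

```text
validation failed for argument at $.mo...
```

```bash
cat >> h.py <<'E'
from scipy.spatial.transform import Rotation as Ro
def rel(p,psi=None):
    "shift in tool axes (mm) to world point p, spin (deg) to bring tool y to world angle psi"
    o=readout.get_obs(); R=Ro.from_quat(o['tool_rot']).as_matrix()
    a=np.degrees(np.arctan2(R[1,1],R[0,1])); d=R.T@(np.array(p)-o['eef_pos'])*1000
    return d.round(1), None if psi is None else round((a-psi+90)%180-90,1), 'psi',round(a,1),'q6',o['joint_pos'][5].round(2),'w',round(o['grip_width'],4)
E
python3 -c "
from h import *
print(readout.get_obs()['eef_pos'],rel([.499,-.313,.23],-13.3),rel([.4,-.23,.23]))"
```

```text
[0.12537276 0.48345204 0.23051242] (array([-561.6, -677.1,    1.8]), np.float64(88.8), 'psi', np.float64(75.5), 'q6', np.float64(1.57), 'w', 0.0859) (array([-445. , -621.6,    1.7]), None, 'psi', np.float64(75.5), 'q6', np.float64(1.57), 'w', 0.0859)
```

jog_arm(motion=[{"x":-38,"y":-43,"z":0,"spin":7,"fingers":-1},{"x":-76,"y":-86,"z":0,"spin":14,"fingers":-1},{"x":-114,"y":-129,"z":0,"spin":21,"fingers":-1},{"x":-152,"y":-172,"z":0,"spin":28,"fingers":-1},{"x":-190,"y":-215,"z":0,"spin":35,"fingers":-1},{"x":-228,"y":-258,"z":0,"spin":42,"fingers":-1},{"x":-266,"y":-301,"z":0,"spin":49,"fingers":-1},{"x":-285,"y":-322,"z":0,"spin":55,"fingers":-1}])

```text
clock: 1.1
eef_pos: [0.3209, 0.0984, 0.2311]
tool_rot: [0.573, 0.819, -0.0, 0.0]
ft_force: [-0.1, 1.0, 0.7]
grip_width: 0.0854
grasp_force: 0.0
```

```bash
python3 -c "
from h import *
print(readout.get_obs()['eef_pos'],rel([.499,-.313,.23],-13.3),rel([.4,-.23,.23]))"
```

```text
[0.32091376 0.09839059 0.23114148] (array([-447.5,   26.2,    1.3]), np.float64(33.4), 'psi', np.float64(20.1), 'q6', np.float64(1.52), 'w', 0.0854) (array([-335.6,  -38.3,    1.3]), None, 'psi', np.float64(20.1), 'q6', np.float64(1.52), 'w', 0.0854)
```

jog_arm(motion=[{"x":-60,"y":-7,"z":0,"spin":6,"fingers":-1},{"x":-120,"y":-14,"z":0,"spin":12,"fingers":-1},{"x":-180,"y":-21,"z":0,"spin":18,"fingers":-1},{"x":-240,"y":-28,"z":0,"spin":24,"fingers":-1},{"x":-300,"y":-35,"z":0,"spin":30,"fingers":-1},{"x":-350,"y":-32,"z":0,"spin":33,"fingers":-1},{"x":-400,"y":-3,"z":0,"spin":33.4,"fingers":-1},{"x":-447,"y":26,"z":0,"spin":33.4,"fingers":-1}])

```text
clock: 2.1
eef_pos: [0.5018, -0.3107, 0.2308]
tool_rot: [0.783, 0.622, -0.0, -0.0]
ft_force: [1.0, -0.0, 1.2]
grip_width: 0.0855
grasp_force: 0.0
```

```bash
python3 -c "
from h import *
cam('side','side2.png')
print(readout.get_obs()['eef_pos'],rel([.499,-.313,.131],-13.3))"
```

```text
[ 0.50698546 -0.31450032  0.22720266] (array([-0.2, -8.2, 96.2]), np.float64(0.3), 'psi', np.float64(-13.0), 'q6', np.float64(1.24), 'w', 0.0853)
```

View pics/side2.png

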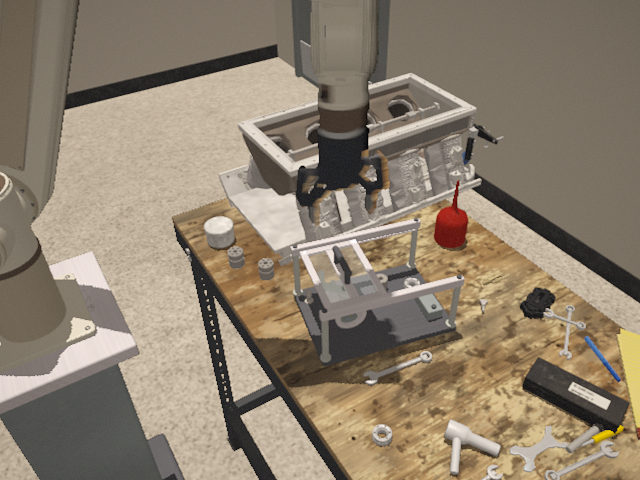

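The gripper is above the handle (about (342,262)), with its fingers on either side of the bar at (310,195) and (380,180). The stand is undisturbed. Next I descend and grip.

jog_arm(motion=[{"x":0,"y":0,"z":30,"spin":0,"fingers":-1},{"x":0,"y":0,"z":60,"spin":0,"fingers":-1},{"x":0,"y":0,"z":85,"spin":0,"fingers":-1},{"x":0,"y":0,"z":98,"spin":0,"fingers":-1},{"x":0,"y":0,"z":98,"spin":0,"fingers":0.2},{"x":0,"y":0,"z":98,"spin":0,"fingers":1},{"x":0,"y":0,"z":98,"spin":0,"fingers":1},{"x":0,"y":0,"z":98,"spin":0,"fingers":1}])

```text
clock: 3.15
eef_pos: [0.5015, -0.3092, 0.1342]
tool_rot: [0.782, 0.623, 0.0, 0.001]
ft_force: [-5.6, 1.0, 1.9]
grip_width: 0.0127
grasp_force: 1.1
```

```bash
python3 -c "
from h import *
C,f,S,ctr,x,y,L=frame()
h=ctr+(-.07+.105)*x
print(readout.get_obs()['eef_pos'],rel([*h,.132],-13.3))"
```

```text
[ 0.5014803  -0.30920767  0.1342103 ] (array([-4.1, 94.7,  2.3]), np.float64(0.4), 'psi', np.float64(-12.9), 'q6', np.float64(1.24), 'w', 0.0127)
```

jog_arm(motion=[{"x":0,"y":0,"z":0,"spin":0,"fingers":1},{"x":0,"y":20,"z":0,"spin":0,"fingers":1},{"x":0,"y":40,"z":0,"spin":0,"fingers":1},{"x":0,"y":58,"z":0,"spin":0,"fingers":1},{"x":0,"y":74,"z":0,"spin":0,"fingers":1},{"x":0,"y":86,"z":0,"spin":0,"fingers":1},{"x":0,"y":94,"z":0,"spin":0,"fingers":1},{"x":0,"y":98,"z":0,"spin":0,"fingers":1}])

```text
clock: 4.15
eef_pos: [0.5948, -0.3312, 0.1343]
tool_rot: [0.783, 0.623, -0.002, -0.001]
ft_force: [-12.4, 2.4, 11.7]
grip_width: 0.0096
grasp_force: 60.5
```

jog_arm(motion=[{"x":0,"y":2,"z":0,"spin":0,"fingers":1},{"x":0,"y":2,"z":0,"spin":0,"fingers":1},{"x":0,"y":2,"z":0,"spin":0,"fingers":1}])

```text
clock: 4.53
eef_pos: [0.5947, -0.3312, 0.1344]
tool_rot: [0.783, 0.622, -0.002, -0.002]
ft_force: [-11.2, 1.1, 10.6]
grip_width: 0.0098
grasp_force: 60.2
```

```bash
python3 -c "
from h import *
C,f,S,ctr,x,y,L=frame()
h=ctr+(-.07+.105)*x
print(readout.get_obs(),rel([*h,.132],-13.3))"
```

```text
{'clock': 4.525, 'joint_pos': array([-0.50693396,  0.66022255,  0.40494272,  1.3218014 , -0.00280478,
        1.29115237]), 'joint_vel': array([-5.18517905e-04, -7.38230147e-04, -1.42265840e-03, -2.05852087e-03,
        1.08851290e-03,  2.17158415e-06]), 'tau': array([ 2.78920770e+00, -4.98613644e+01,  2.64982778e+01, -4.23803508e+00,
        1.15403954e+00, -4.10585431e-02]), 'eef_pos': array([ 0.59470427, -0.33123692,  0.13435095]), 'tool_rot': array([ 0.7827244 ,  0.62235896, -0.0024968 , -0.00236805]), 'ft_force': array([-11.24720986,   1.13273667,  10.62339959]), 'ft_torque': array([ 0.32949301,  2.39675184, -0.0576836 ]), 'grasp_force': 60.244925022125244, 'grip_width': 0.009778708281241564} (array([-3.5, -1. ,  2.4]), np.float64(0.3), 'psi', np.float64(-13.0), 'q6', np.float64(1.29), 'w', 0.0098)
```

jog_arm(motion=[{"x":0,"y":-2,"z":0,"spin":0,"fingers":1},{"x":0,"y":-2,"z":0,"spin":0,"fingers":-0.2},{"x":0,"y":-2,"z":0,"spin":0,"fingers":-0.2},{"x":0,"y":-2,"z":0,"spin":0,"fingers":-0.2},{"x":0,"y":-2,"z":-30,"spin":0,"fingers":-0.2},{"x":0,"y":-2,"z":-60,"spin":0,"fingers":-0.2},{"x":0,"y":-2,"z":-90,"spin":0,"fingers":-0.2},{"x":0,"y":-2,"z":-100,"spin":0,"fingers":-0.2}])

```text
clock: 5.52
eef_pos: [0.5978, -0.3313, 0.2356]
tool_rot: [0.782, 0.623, 0.001, 0.002]
ft_force: [-0.6, -0.1, -0.3]
grip_width: 0.0515
grasp_force: 0.0
```

```bash
python3 -c "
from h import *
C,f,S,ctr,x,y,L=frame()
p=ctr-.055*x
for a in (.6,-.6):
    s=p+.045*(-np.cos(a)*x+np.sin(a)*y); print(a,s,rel([*s,.21]),rel([*s,.21],np.degrees(np.arctan2(x[1],x[0])-a+np.pi/2)))
print(readout.get_obs()['eef_pos'])"
```

```text
0.6 [ 0.47501386 -0.28040387] (array([  22.2, -131.2,   25. ]), None, 'psi', np.float64(-12.9), 'q6', np.float64(1.29), 'w', 0.0515) (array([  22.2, -131.2,   25. ]), np.float64(-55.2), 'psi', np.float64(-12.9), 'q6', np.float64(1.29), 'w', 0.0515)
-0.6 [ 0.4633186  -0.32985761] (array([ -28.6, -131.5,   25.1]), None, 'psi', np.float64(-12.9), 'q6', np.float64(1.29), 'w', 0.0515) (array([ -28.6, -131.5,   25.1]), np.float64(56.0), 'psi', np.float64(-12.9), 'q6', np.float64(1.29), 'w', 0.0515)
[ 0.59779551 -0.33130952  0.23556735]
```

jog_arm(motion=[{"x":4,"y":-22,"z":0,"spin":-9,"fingers":-0.2},{"x":8,"y":-45,"z":0,"spin":-19,"fingers":-0.2},{"x":12,"y":-68,"z":0,"spin":-29,"fingers":-0.2},{"x":16,"y":-92,"z":0,"spin":-39,"fingers":-0.2},{"x":20,"y":-115,"z":0,"spin":-48,"fingers":-0.2},{"x":22,"y":-131,"z":0,"spin":-55,"fingers":-0.2},{"x":22,"y":-131,"z":0,"spin":-55,"fingers":-0.2}])

```text
clock: 6.4
eef_pos: [0.473, -0.2797, 0.2327]
tool_rot: [0.407, 0.913, 0.0, -0.001]
ft_force: [0.2, 0.1, 0.1]
grip_width: 0.0512
grasp_force: 0.0
```

Run:
```python
from h import *
import pickle
D=cam('side'); pickle.dump(D,open('side3.pkl','wb'))
C,f,S,ctr,x,y,L=frame()
p=ctr-.055*x; s=p+.045*(-np.cos(.6)*x+np.sin(.6)*y)
print(rel([*s,.21],np.degrees(np.arctan2(x[1],x[0])-.6+np.pi/2)), 'stud px',proj(D,[*s,.11]),proj(D,[*s,.08]),'handle',proj(D,[*(ctr+.035*x),.15]))
cv2.imwrite('pics/side3.png',cv2.resize(cv2.cvtColor(D[0]['pixels'][180:380,260:480],cv2.COLOR_RGB2BGR),None,fx=3,fy=3,interpolation=cv2.INTER_CUBIC))
```

```text
(array([-1.1,  0.6, 22.8]), np.float64(-0.4), 'psi', np.float64(41.9), 'q6', np.float64(0.31), 'w', 0.0513) stud px [320.08731481 272.52370475] [320.42633325 284.64309066] handle [392.39243449 248.8342406 ]
```

View pics/side3.png

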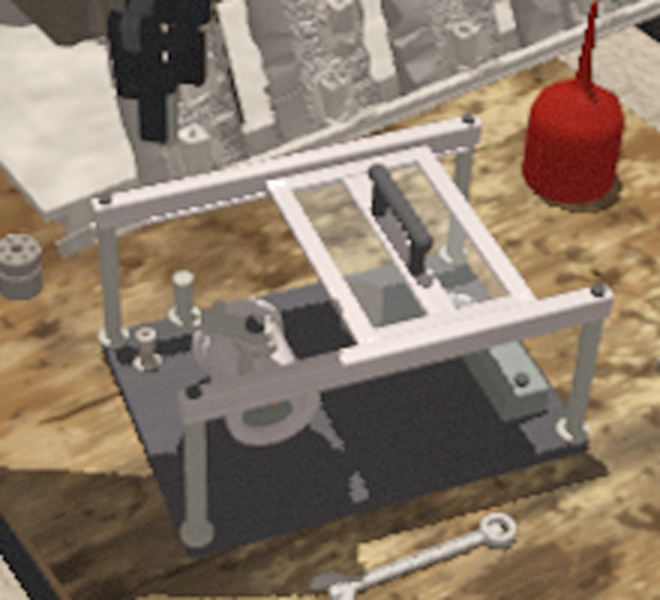

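The crop shows the guard fully back, with its handle at (400,215). The stud stands clear at crop (183,277), which is full-image (321,272); the prediction was (320,272.5), so they agree. I'll descend and grip it.

jog_arm(motion=[{"x":-1,"y":0,"z":35,"spin":0,"fingers":-0.2},{"x":-1,"y":0,"z":70,"spin":0,"fingers":-0.2},{"x":-1,"y":0,"z":105,"spin":0,"fingers":-0.2},{"x":-1,"y":0,"z":135,"spin":0,"fingers":-0.2},{"x":-1,"y":0,"z":146,"spin":0,"fingers":-0.2},{"x":-1,"y":0,"z":146,"spin":0,"fingers":1},{"x":-1,"y":0,"z":146,"spin":0,"fingers":1},{"x":-1,"y":0,"z":146,"spin":0,"fingers":1}])

```text
clock: 7.45
eef_pos: [0.4762, -0.2809, 0.0888]
tool_rot: [0.406, 0.914, 0.001, 0.002]
ft_force: [1.4, 1.5, 1.3]
grip_width: 0.0096
grasp_force: 58.5
```

jog_arm(motion=[{"x":-1,"y":0,"z":0,"spin":0,"fingers":1},{"x":-1,"y":0,"z":0,"spin":0,"fingers":1}])

```text
clock: 7.7
eef_pos: [0.4761, -0.281, 0.0887]
tool_rot: [0.406, 0.914, 0.001, 0.001]
ft_force: [0.7, 4.8, 5.3]
grip_width: 0.0096
grasp_force: 58.9
```

Run:
```python
from h import *
C,f,S,ctr,x,y,L=frame()
p=ctr-.055*x; s=p+.045*(-np.cos(.6)*x+np.sin(.6)*y)
o=readout.get_obs(); print(rel([*s,.085],42.3),o['eef_pos'],o['ft_force'],o['grasp_force'])
R=Ro.from_quat(o['tool_rot']).as_matrix(); e=o['eef_pos'][:2]
print('radius',np.linalg.norm(e-p), 'theta', np.arctan2((e-p)@y,-(e-p)@x))
a0=.6
for d in np.arange(.1,1.45,.1):
    u=p+.045*(-np.cos(a0-d)*x+np.sin(a0-d)*y)-s
    print(round(d,2),(R.T@np.r_[u,0]*1000)[:2].round(1),-round(np.degrees(d),1))
```

```text
(array([ 1.1, -0.4,  3.7]), np.float64(-0.2), 'psi', np.float64(42.1), 'q6', np.float64(0.3), 'w', 0.0096) [ 0.47609081 -0.28097128  0.08868369] [0.72880413 4.75735149 5.33640753] 58.94746720790863
radius 0.043857359423298235 theta 0.6094473570708033
0.1 [-0.2 -4.5] -5.7
0.2 [-0.9 -8.9] -11.5
0.3 [ -2.1 -13.3] -17.2
0.4 [ -3.6 -17.5] -22.9
0.5 [ -5.6 -21.6] -28.6
0.6 [ -8.  -25.4] -34.4
0.7 [-10.7 -28.9] -40.1
0.8 [-13.8 -32.2] -45.8
0.9 [-17.2 -35.2] -51.6
1.0 [-20.8 -37.8] -57.3
1.1 [-24.7 -40. ] -63.0
1.2 [-28.9 -41.8] -68.8
1.3 [-33.1 -43.2] -74.5
1.4 [-37.5 -44.2] -80.2
```

jog_arm(motion=[{"x":0,"y":-4.5,"z":0,"spin":-5.7,"fingers":1},{"x":-0.9,"y":-8.9,"z":0,"spin":-11.5,"fingers":1},{"x":-2,"y":-13.3,"z":0,"spin":-17.2,"fingers":1},{"x":-3.6,"y":-17.5,"z":0,"spin":-22.9,"fingers":1},{"x":-5.6,"y":-21.6,"z":0,"spin":-28.6,"fingers":1},{"x":-8,"y":-25.4,"z":0,"spin":-34.4,"fingers":1},{"x":-8,"y":-25.4,"z":0,"spin":-34.4,"fingers":1}])

```text
clock: 8.57
eef_pos: [0.4636, -0.304, 0.0887]
tool_rot: [0.117, 0.993, 0.001, 0.002]
ft_force: [3.4, 4.9, 4.9]
grip_width: 0.0097
grasp_force: 58.9
```

```bash
cat > l.py <<'E'
from h import *
C,f,S,ctr,x,y,L=frame()
p=ctr-.055*x
o=readout.get_obs()
R=Ro.from_quat(o['tool_rot']).as_matrix(); e=o['eef_pos'][:2]
print('radius',np.linalg.norm(e-p), 'theta', .6-np.arctan2((e-p)@y,-(e-p)@x),rel([*p,.1]))
print('tool-frame force',R.T@o['ft_force'],o['ft_torque'],o['grasp_force'],o['eef_pos'])
E
python3 l.py
```

```text
radius 0.04279533672059927 theta 0.6038116750453135 (array([-42.8,   0.3, -11.1]), None, 'psi', np.float64(76.5), 'q6', np.float64(-0.35), 'w', 0.0097)
tool-frame force [-2.13734433  5.57811121 -4.84550634] [ 1.07105566 -0.73316684 -0.04643275] 58.89830946922302 [ 0.46362556 -0.30398805  0.088719  ]
```

jog_arm(motion=[{"x":0,"y":-4.5,"z":0,"spin":-5.7,"fingers":1},{"x":-0.9,"y":-8.9,"z":0,"spin":-11.5,"fingers":1},{"x":-2,"y":-13.3,"z":0,"spin":-17.2,"fingers":1},{"x":-3.6,"y":-17.5,"z":0,"spin":-22.9,"fingers":1},{"x":-5.6,"y":-21.6,"z":0,"spin":-28.6,"fingers":1},{"x":-8,"y":-25.4,"z":0,"spin":-34.4,"fingers":1},{"x":-10.3,"y":-28.5,"z":0,"spin":-36,"fingers":1},{"x":-10.3,"y":-28.5,"z":0,"spin":-36,"fingers":1}])

```text
clock: 9.57
eef_pos: [0.4658, -0.3286, 0.0885]
tool_rot: [-0.196, 0.981, 0.006, 0.002]
ft_force: [0.9, 18.4, 12.0]
grip_width: 0.0099
grasp_force: 59.9
```

```bash
python3 l.py
```

```text
radius 0.04224616514458349 theta 1.1922060581271638 (array([-42.3,  -1.4, -11.2]), None, 'psi', np.float64(112.6), 'q6', np.float64(-1.02), 'w', 0.0099)
tool-frame force [ -7.9265948   16.74009124 -11.82836262] [ 3.82834901 -0.15117332 -0.34691213] 59.93078827857971 [ 0.4657711  -0.32855978  0.0885037 ]
```

Tangential force is now 17 N, against 9 N from the spring alone. A small extra push will show whether the stop is solid.

jog_arm(motion=[{"x":0,"y":-1.5,"z":0,"spin":0,"fingers":1},{"x":0,"y":-1.5,"z":0,"spin":0,"fingers":1},{"x":0,"y":-1.5,"z":0,"spin":0,"fingers":1},{"x":0,"y":-1.5,"z":0,"spin":0,"fingers":1}])

```text
clock: 10.07
eef_pos: [0.4658, -0.3286, 0.0885]
tool_rot: [-0.196, 0.98, 0.007, 0.002]
ft_force: [-0.0, 21.5, 13.3]
grip_width: 0.0097
grasp_force: 60.3
```

```bash
python3 l.py
python3 - <<'E'
from h import *
D=cam('side')
cv2.imwrite('pics/side4.png',cv2.resize(cv2.cvtColor(D[0]['pixels'][180:400,240:480],cv2.COLOR_RGB2BGR),None,fx=2.7,fy=2.7,interpolation=cv2.INTER_CUBIC))
E
```

```text
radius 0.04222027518956813 theta 1.19386273246434 (array([-42.3,  -1.3, -11.3]), None, 'psi', np.float64(112.7), 'q6', np.float64(-1.02), 'w', 0.0097)
tool-frame force [ -8.33841143  20.04329811 -12.99712016] [ 4.32305576  0.02955667 -0.33574784] 60.34204423427582 [ 0.46582002 -0.32861611  0.08846409]
```

View pics/side4.png

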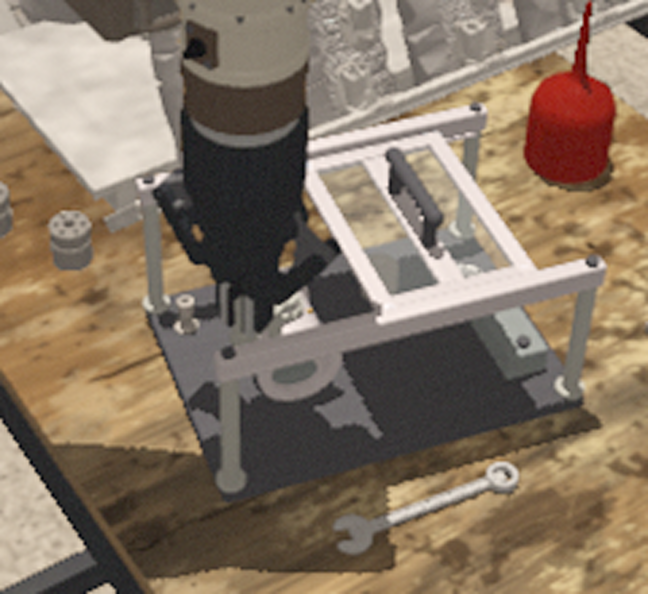

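The crop shows the fingers holding the stud at (240,305) and the guard still fully back, with its handle at (415,200). The plunger at (185,310) and the spanner are where they were. The extra 1.5 mm of push raised the force by 3 N with almost no movement, so the lever is hard on its stop.

```bash
python3 -c "
from workcell import bot
print(bot.job_done())"
```

```text
the job is handed in; nothing more can be done
None
```

Job handed in at about 10 s of the 58 s allowed: the guard is fully back on its end stop, and the fingers are still holding the throttle lever hard against its full-throttle stop; no loose part was touched.

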